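Clamp the dish rack to the bench

ROBOT

A 7-joint arm with a two-finger parallel gripper is mounted at the origin on the work surface. World frame = base frame: x ahead of the robot, y to its left, z up, the work surface at z = 0. Lengths are in mm, angles in rad, forces in N, time in s.
With the tool pointing down it reaches from about 425 to 925 mm from the base axis. Payload 6.8 kg.
Tool frame: the origin (TCP) lies at the very end of the fingers, on their centre line; the grasp point (between the pads) lies 19 mm behind it; x points along the fingers, z is the direction in which the jaws open and shut, and the axes are right-handed (so a half turn about x gives the same grasp; the last joint's range is limited). The gripper opens to 85 mm and grips with 20 to 120 N. Pads are 22 mm wide; open, the fingers measure 114 mm over their backs; the gripper's body (76 mm by 85 mm) begins 54 mm behind the grasp point. The pads swing forward as they close: fully open they stand 13 mm farther back than shut.
Start: joints at [1.146, 0.477, 0.022, 1.555, -0.011, 1.109, -0.083], TCP at [210.29, -641.424, 231.308] pointing down, gripper open.
Joint ranges: [-2.96, 2.96], [-0.34, 2.1], [-1.41, 1.46], [0.24, 2.44], [-1.37, 4.51], [0.17, 1.92], [-2.96, 2.96]. Speed limits (rad/s): [2.39, 2.39, 3.14, 3.14, 3.14, 3.14, 3.14].

INTERFACE

Orientations are given as a unit quaternion [w, x, y, z].
In Python, from plant import manip, capture, boxes_of gives the robot as it stands.
- The arm moves only by the tool drive_tool, never from a script. Its argument "targets" is a list of rows, each a list of 7 numbers: the shift along the tool's x, y, z in m, then the turn, a rotation vector about the tool's x, y, z in rad, then the opening, from -1 (shut) to 1 (fully open). In form: [[dx, dy, dz, rx, ry, rz, hand], ...]. A call has 1 to 12 rows; each row is the pose to reach, as a shift and turn from the pose commanded when the call began, along the tool's axes at that moment; what a row does not reach only later rows make up. A row lasts 1/12 s, in which the tool goes at most 41.7 mm and 7.16 degrees, less where a joint would pass 70% of its speed; a pose out of reach is approached as far as the arm can. A call with a gripper value outside its range is refused whole. The fingers move at their own pace and stop on an object; the grip force is fixed at half the most. Time passes only in rows, so rows that repeat a pose let the fingers close. It gives the time, the measured TCP pose, the force and the opening at its end, in the units of the state.
- manip.get_state(): the state, without advancing time (a new reading comes with each control period).
- capture(name): name is "scene" or "top" or "wrist"; returns a dict with "img" (420x560x3 uint8, red, green, blue), "camera_matrix" (3x3 intrinsics, pixels), "k1" (the pictures are not rectified: a ray, as slopes to the right and down, at radius r is drawn at 1 + k1 r^2 times it, then the intrinsics apply), "world_from_camera" (4x4, takes a point from camera to world coordinates); the wrist camera has in their place "T_tool_cam" (4x4, takes a point from camera to tool coordinates, whose origin is the TCP and whose axes are the tool frame's). Camera axes: x right, y up, looking along -z (the intrinsics and any distortion apply to the point x, -y, -z); pixel columns grow to the right and rows downward; lengths in mm; the calibration is good to about 2 mm. A picture is of the moment at which its call begins: read the wrist's pose just before it. There is no depth.
- manip.hand_in(): hands the job in, once; it reports no verdict.
Trained networks look in a picture, given as the dict that the camera call returned (one of the last four; its "shot" number tells which), for a name from the list of things; names that differ only in an ending like _2 or _b are one class to them, and where a whole thing is asked for, a point or a joint stands for the part that bears it (a point fixed in the world has none). Each returns a list of dicts, best first, with "p" (0 to 1); they miss things now and then, are a little off and sometimes report something else, mostly with a low value. They report only what shows in the picture. A call takes as long as a camera call.
- boxes_of(picture, thing): "location" ([x, y, z] in mm, in world coordinates, good to about 4 mm: the middle of the surface that is visible of it).
The state is a dict: "t": time; "q": joint angles; "qd": joint speeds; "joint_torque": joint torques, N m; "tcp_pos": TCP position; "eef_rot": TCP orientation; "ft_force": force on the tool from outside, world axes, zero at the start; "ft_torque": the same for the moment, N m; "opening": finger opening in mm.
Only numpy, scipy, OpenCV 4.12 (cv2) and the standard library are available. Lean on these libraries where they do the work, as an engineer would, in place of code of your own. Each camera call takes 0.05 s, during which the arm holds its last target.

TASK

The clamp that holds the dish rack to the bench has come loose: first push its steel tongue by the upright tab towards the rack until it is fully home, with the tab against the end of the grey clamp base. Then turn the orange-winged screw clockwise, seen from above, by repeated fingertip pushes on its wings until it comes to its stop, and move clear. Push gently, never take the screw between the fingers or pick anything up, and leave the clay bowl, teaspoon, ulekan and cobek where they lie.

Things in the scene. Friction and masses are not known exactly. Their poses are not given: they have to be found in the camera images.
- screw_axis (a point): Point on the bench on the wing screw's vertical axis, fixed to the white dish rack and its clamp, with their axes: z up, y away from the rack along the tongue (rack on the -y side, free side +y). The grey clamp base is 50 mm wide in x, 9 mm high and runs from y = -47 to +71 mm. From y = -130 to -400 mm stands the rack with three plates, 198 mm high, 220 mm deep in x. The rack does not move.
- shelf_edge (a point): Middle of the upper +y edge of the rack's white drip shelf, 30 mm to the -y side of the screw axis, 82 mm above the bench; axes as screw_axis. The shelf is 6 mm thick and goes 100 mm on to -y and 85 mm either side in x; nothing above it. The wings pass 10 mm or more below its underside (76 mm high), but a finger from above cannot go there, so the screw is reached from the +y side.
- tongue (a joint): How far the steel tongue has slid towards the rack (-y of screw_axis), m: 0 is drawn fully out, 0.040 is fully home, where it stops dead and its tab meets the end of the clamp base. It starts 0 to 15 mm in, slides with about 2.5 N of friction and stays where it is left.
- tab_face (a point): Centre of the outer (+y) face of the tongue's upright tab, the face to push, 30 mm above the bench. The tab is 36 mm wide in x, 5 mm thick and reaches from 2 to 46 mm above the bench. It lies 116 mm from the screw axis with the tongue fully out, 76 mm when home. The tongue itself is a 30 mm wide strip whose top is 15 mm above the bench.
- wingscrew (a joint): Angle of the wing screw, rad, growing as it turns clockwise seen from above: it starts between 0 and 1.3 and comes to a dead stop at 6.6 (tight). It turns with about 0.03 N m of friction and stays where it is left.
- wings (a point): Centre of the wing screw on its axis, half-way up its two opposite wings; turns with it, x along one wing (at joint angle 0 along the rack's x), z up. Each wing is an upright orange blade 8 mm thick, 26 mm high, 8 to 36 mm from the axis; the brass hub's radius is 10 to 13 mm. The screw sinks 4 mm a turn: this point is about 51 mm above the bench at angle 0, 47 mm at the stop.
- bowl: Small clay bowl, rim 90 mm across, 45 mm high, upright on the bench; origin at the centre of its underside. Leave alone.
- spoon: Steel teaspoon 124 mm long, lying flat along its x axis; origin near its middle, on the bench. Leave alone.
- ulekan: Bent dark wooden pestle, 28 mm thick, about 140 mm long, lying flat, mostly along its x axis; origin near its middle, on the bench. Leave alone.
- cobek: Heavy dark stone mortar dish, 170 mm across and 45 mm high, upright on the bench; origin at the centre of its underside. Leave alone.

How it is judged (in metres and radians):
On the way, in this order (a step that is already met when the one before it is completed fails the run):
1. the tongue is pushed home while the wing screw is still loose (value of joint tongue above 0.037 m and value of joint wingscrew below 2.2 rad), for 0.2 s.
2. the wing screw is turned clockwise to its stop (value of joint wingscrew above 6.35 rad), for 0.2 s.
At the end, for the whole second after the job is handed in: The tongue is within 3 mm of fully home (joint above 0.037 m), the wing screw within 0.25 rad of its stop (above 6.35 rad) and still; bowl, spoon, ulekan and cobek at rest (value of joint tongue above 0.037 m and value of joint wingscrew above 6.35 rad and velocity of joint wingscrew below 0.1 rad/s and linear speed of each of bowl, spoon, ulekan, cobek below 0.02 m/s); the robot touches nothing.
It fails at once if bowl, spoon, ulekan or cobek shifted by more than 20 mm, or lifted (distance of any of bowl, spoon, ulekan, cobek from where it was at the start of the episode above 0.02 m).
It fails at once if bowl tipped (angle between bowl's own z axis and vertical above 0.35 rad).
It fails at once if the wing screw is taken between the fingers (grasp point within 14 mm of the middle of the wings) (distance between the grasp point and wings below 0.014 m).
It fails at once if the wing screw is pinched or forced (over 40 N) (contact force between the fingers and wingscrew above 40 N).
It fails at once if the tongue is pinched or forced (over 40 N) (contact force between the fingers and tongue above 40 N).
It also fails if it takes over 58 s, if anything falls off the work surface, if the arm or the gripper's body presses on something with over 40 N, if the wrist force passes 120 N, or if a joint passes its speed limit or range.

## Working session

There is one attempt and no reset: what is moved stays moved. The work goes in short steps, Python scripts to look and compute and a tool call to move; the robot and the scene stay as the last step left them, time stands still between calls to the robot, and variables do not carry over. Pictures are saved under pics/ and viewed, and the job is handed in when it is done.

Besides the shell and the picture viewer there is one more tool, called after ">>>" as name([rows], argument=value, ...), one row to a line, values as JSON. drive_tool: Moves the arm, as the interface text tells. Its arguments: {"type":"object","properties":{"targets":{"type":"array"}},"required":["targets"]}

```bash
ls; mkdir -p pics; python3 - <<'E'
from plant import manip, capture, boxes_of
import cv2, numpy as np
print(manip.get_state())
for n in ["scene","top","wrist"]:
    c=capture(n); cv2.imwrite(f"pics/{n}0.png",c["img"][:,:,::-1]); print(n,{k:np.round(v,3).tolist() if not isinstance(v,(str,)) else v for k,v in c.items() if k!="img"})
    for th in ["wings","tab_face","tongue","wingscrew","bowl","spoon","ulekan","cobek"]:
        try:
            r=boxes_of(c,th); print(th,[(np.round(x["location"],1).tolist(),round(x["p"],2)) for x in r[:2]])
        except Exception as e: print(th,e)
E
```

```text
pics
{'t': 0.0, 'q': array([ 1.1458995 ,  0.47784063,  0.02232353,  1.55644301, -0.01151213,
        1.10933647, -0.08311722]), 'qd': array([-0.00346544, -0.00031373,  0.00062897, -0.0005474 , -0.00057193,
       -0.00074224,  0.00022049]), 'joint_torque': array([-7.56933168e-04, -5.96438742e+01,  1.60780393e+00, -2.81191939e+01,
        1.24926565e-02,  9.35811287e-03, -3.12930081e-05]), 'tcp_pos': array([ 210.0889059 , -640.8380967 ,  230.30181639]), 'eef_rot': array([ 0.57204298,  0.41522562,  0.57318013, -0.41451061]), 'ft_force': array([ 0.09913387, -0.26715537,  0.05473932]), 'ft_torque': array([-1.47886330e-02,  2.70138337e-05,  4.58618350e-02]), 'opening': 85.08604475077587}
scene {'camera_matrix': [[509.48, 0.0, 270.266], [0.0, 509.48, 206.028], [0.0, 0.0, 1.0]], 'k1': -0.002, 'world_from_camera': [[0.38, -0.76, 0.527, 1018.856], [0.925, 0.317, -0.209, 43.699], [-0.008, 0.567, 0.824, 772.783], [0.0, 0.0, 0.0, 1.0]], 'shot': 1}
wings [([533.4, -16.6, 51.6], 0.74), ([372.7, 70.6, 6.2], 0.67)]
tab_face []
tongue [([528.8, 30.5, 7.7], 0.65), ([645.8, 53.5, 27.1], 0.32)]
wingscre
[... 396 characters left out ...]
867.106], [0.0, 0.0, 0.0, 1.0]], 'shot': 2}
wings [([524.1, -13.9, 61.8], 0.78)]
tab_face [([526.5, 30.2, 13.5], 0.91)]
tongue [([521.1, 24.6, 12.8], 0.84)]
wingscrew [([523.7, -12.9, 59.5], 0.79)]
bowl [([659.5, 50.0, 22.4], 0.63)]
spoon [([370.1, 72.2, 2.4], 0.85)]
ulekan [([432.2, 248.7, 24.9], 0.9)]
cobek [([627.2, 300.7, 26.8], 0.56), ([428.7, 250.4, 23.1], 0.48)]
wrist {'camera_matrix': [[353.837, 0.0, 282.507], [0.0, 353.837, 209.064], [0.0, 0.0, 1.0]], 'k1': -0.093, 'T_tool_cam': [[-0.001, 0.312, -0.95, -141.019], [-0.001, 0.95, 0.312, 79.013], [1.0, 0.001, -0.001, -0.4], [0.0, 0.0, 0.0, 1.0]], 'shot': 3}
wings []
tab_face []
tongue []
wingscrew []
bowl []
spoon []
ulekan []
cobek []
```

View pics/scene0.png

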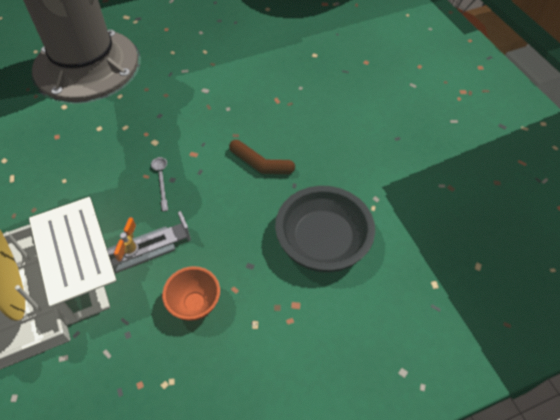

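View pics/top0.png

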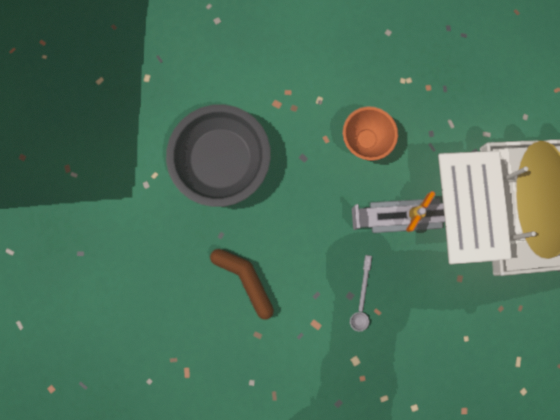

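The scene view shows the clamp at about (145,245), with the rack to its left, the bowl at (192,295) and the spoon at (162,185). The top view shows the screw at (418,212), the tab at (358,217) and the shelf at cols 440-510. Next I enlarge the clamp area.

```bash
cat > h.py <<'E'
import numpy as np, cv2
def proj(c,P,W=None):
    W=np.array(c["world_from_camera"]) if W is None else W
    P=np.atleast_2d(P); q=(np.c_[P,np.ones(len(P))]@np.linalg.inv(W).T)[:,:3]
    s=np.c_[q[:,0]/-q[:,2],-q[:,1]/-q[:,2]]
    s=s*(1+c["k1"]*(s**2).sum(1,keepdims=True)); K=np.array(c["camera_matrix"])
    return s*[K[0,0],K[1,1]]+[K[0,2],K[1,2]]
def ray(c,uv,W=None):
    W=np.array(c["world_from_camera"]) if W is None else W
    K=np.array(c["camera_matrix"]); d=(np.array(uv,float)-[K[0,2],K[1,2]])/[K[0,0],K[1,1]]; s=d.copy()
    for _ in range(20): s=d/(1+c["k1"]*(s@s))
    v=W[:3,:3]@np.array([s[0],-s[1],-1]); return W[:3,3],v/np.linalg.norm(v)
def atz(c,uv,z,W=None):
    o,v=ray(c,uv,W); return o+v*(z-o[2])/v[2]
def tri(L):
    A=np.zeros((3,3));b=np.zeros(3)
    for o,v in L:
        M=np.eye(3)-np.outer(v,v);A+=M;b+=M@o
    p=np.linalg.solve(A,b); return p,[np.linalg.norm((np.eye(3)-np.outer(v,v))@(p-o)) for o,v in L]
E
python3 - <<'E'
from plant import capture
import cv2,pickle
for n,(x,y,w,h,f) in {"scene":(20,170,200,150,4),"top":(330,90,200,150,4)}.items():
    c=capture(n); pickle.dump(c,open(f"{n}.pkl","wb"))
    cv2.imwrite(f"pics/{n}_crop.png",cv2.resize(c["img"][y:y+h,x:x+w,::-1],None,fx=f,fy=f,interpolation=cv2.INTER_CUBIC))
E
```

```text
(no output)
```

View pics/scene_crop.png

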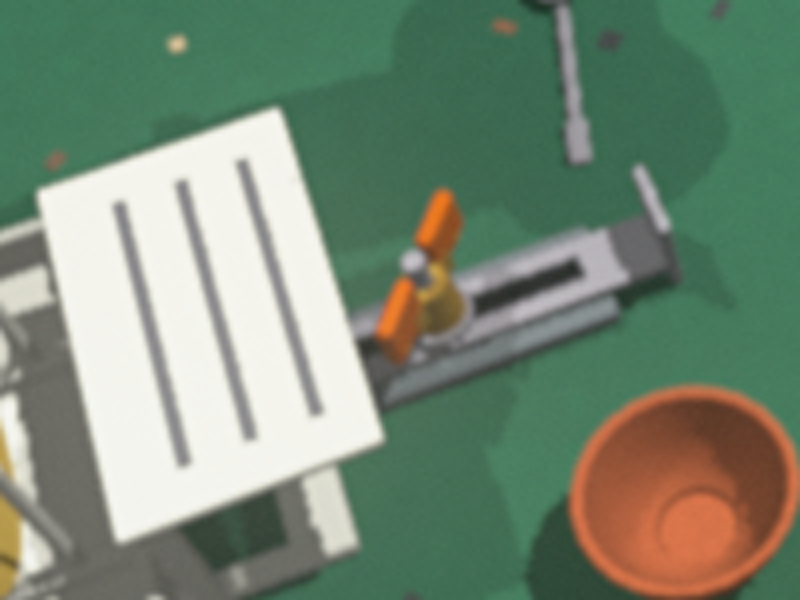

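View pics/top_crop.png

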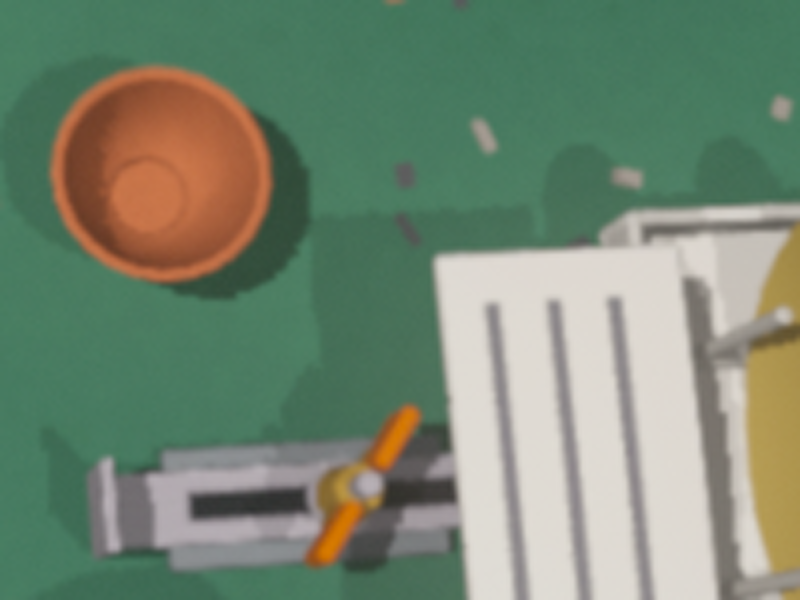

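```bash
cat > fit.py <<'E'
from h import *
import pickle
from scipy.optimize import least_squares
S=pickle.load(open("scene.pkl","rb"));T=pickle.load(open("top.pkl","rb"))
sc=lambda p:np.array(p)/4+[20,170]-.375; tc=lambda p:np.array(p)/4+[330,90]-.375
def pts(p):
    x,y,w,s,a=p; c,n=np.cos(w),np.sin(w)
    F=lambda q:np.array([x+c*q[0]-n*q[1],y+n*q[0]+c*q[1],q[2]])
    zc=51-4*a/(2*np.pi)
    Wg=lambda r,z:F([r*np.cos(a),-r*np.sin(a),zc+z])
    ty=116-s
    return dict(s1=F([-85,-30,82]),s2=F([85,-30,82]),s3=F([-85,-130,82]),s4=F([85,-130,82]),
      t1=F([-18,ty,46]),t2=F([18,ty,46]),t3=F([-18,ty,2]),t4=F([18,ty,2]),b1=F([25,71,9]),b2=F([-25,71,9]),w1=Wg(36,13),w2=Wg(-36,13))
obs=[("s",S,"s1",sc((280,107))),("s",S,"s2",sc((384,440))),("s",S,"s3",sc((38,190))),("s",S,"s4",sc((118,545))),
("s",S,"b1",sc((612,308))),("s",S,"t1",sc((640,168))),("s",S,"t2",sc((672,229))),("s",S,"t4",sc((680,282))),
("s",S,"w1",sc((392,290))),("s",S,"w1",sc((392,290))),("t",T,"s2",tc((436,257))),("t",T,"s4",tc((680,247))),
("t",T,"b1",tc((162,452))),("t",T,"b2",tc((170,568))),("t",T,"t2",tc((102,460))),("t",T,"t1",tc((108,552))),("t",T,"w1",tc((412,409))),("t",T,"w2",tc((318,562)))]
obs=[o for o in obs if not(o[0]=="s" and o[2]=="w1")]
def res(p):
    P=pts(p); return np.concatenate([proj(c,P[k])[0]-uv for _,c,k,uv in obs])
r=least_squares(res,[524,-14,0,5,.6],x_scale=[10,10,.1,5,.1],loss="soft_l1")
print(np.round(r.x,3)); 
for o,e in zip(obs,res(r.x).reshape(-1,2)): print(o[0],o[2],np.round(e,1))
E
python3 fit.py; python3 - <<'E'
E
```

```text
[ 5.26051e+02 -1.93290e+01  3.80000e-02  1.53100e+01  6.43000e-01]
s s1 [-0.  -0.1]
s s2 [0.1 0.2]
s s3 [-0.3  0.1]
s s4 [-0.6 -0.1]
s b1 [2.4 1.3]
s t1 [ 0.4 -0.4]
s t2 [-0.7  0.4]
s t4 [0.9 0.5]
t s2 [-0.3  0.1]
t s4 [-0.6 -0.1]
t b1 [-0.4 -0.1]
t b2 [-0.1  1.2]
t t2 [0.  0.2]
t t1 [ 0.2 -0.1]
t w1 [0.8 0.1]
t w2 [0.5 0.4]
```

The fit residuals are under about 1 px, except one base corner at 2.4 px. It gives the screw axis at (526,-19), yaw 0.038, tongue about 15 mm in and screw angle about 0.64 rad. Next I work out the tool axes and check the wrist picture for the finger shape.

```bash
python3 - <<'E'
from plant import manip
from scipy.spatial.transform import Rotation as R
import numpy as np
s=manip.get_state(); q=s["eef_rot"]; M=R.from_quat(q,scalar_first=True).as_matrix(); print(s["t"],np.round(M,3))
d=np.array([520,120,330])-s["tcp_pos"]; print("tool shift m",np.round(M.T@d/1000,3))
E
```

```text
1.45 [[ 0.     0.95   0.311]
 [-0.     0.311 -0.95 ]
 [-1.     0.     0.   ]]
tool shift m [-0.099  0.531 -0.627]
```

View pics/wrist0.png

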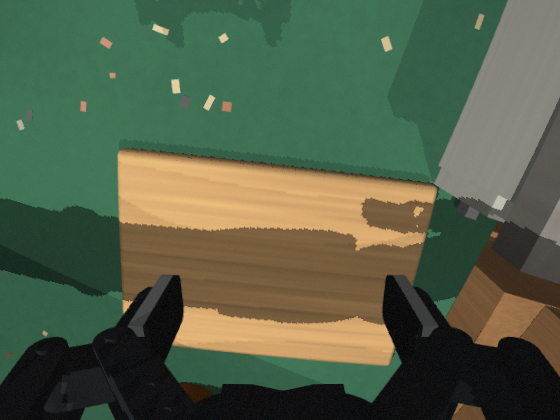

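>>> drive_tool([
  [-0.04, 0, 0, 0, 0, 0, -1],
  [-0.08, 0, 0, 0, 0, 0, -1],
  [-0.1, 0, 0, 0, 0, 0, -1],
  [-0.1, 0.53, -0.625, -1.29, 0, 0, -1],
  [-0.1, 0.53, -0.625, -1.29, 0, 0, -1],
  [-0.1, 0.53, -0.625, -1.29, 0, 0, -1],
  [-0.1, 0.53, -0.625, -1.29, 0, 0, -1],
  [-0.1, 0.53, -0.625, -1.29, 0, 0, -1],
  [-0.1, 0.53, -0.625, -1.29, 0, 0, -1],
  [-0.1, 0.53, -0.625, -1.29, 0, 0, -1],
  [-0.1, 0.53, -0.625, -1.29, 0, 0, -1],
  [-0.1, 0.53, -0.625, -1.29, 0, 0, -1],
])

```text
t: 2.45
tcp_pos: [351.9, -292.1, 331.6]
eef_rot: [0.706, 0.043, 0.706, -0.044]
ft_force: [0.7, -0.6, 0.9]
opening: 0.1
```

```bash
cat > go.py <<'E'
from plant import manip
from scipy.spatial.transform import Rotation as R
import numpy as np,sys
X0,Y0,W=526.05,-19.33,0.038
def st():
    s=manip.get_state(); M=R.from_quat(s["eef_rot"],scalar_first=True).as_matrix()
    c,n=np.cos(W),np.sin(W); L=np.array([[c,n],[-n,c]])@(s["tcp_pos"][:2]-[X0,Y0])
    print("t",round(s["t"],2),"q",np.round(s["q"],2),"tcp",np.round(s["tcp_pos"],1),"local",np.round(L,1),"F",np.round(s["ft_force"],1),"open",round(s["opening"],1))
    print("tool y az",round(np.degrees(np.arctan2(M[1,1],M[0,1])),1),"x",np.round(M[:,0],3))
    return s,M,L
def shift(lx,ly,z,yaw_deg=None):
    s,M,L=st(); c,n=np.cos(W),np.sin(W)
    p=np.array([X0+c*lx-n*ly,Y0+n*lx+c*ly,z]); d=M.T@(p-s["tcp_pos"])/1000
    T=R.from_matrix(np.array([[0,-np.sin(W),np.cos(W)],[0,np.cos(W),np.sin(W)],[-1,0,0]]))
    rv=(R.from_matrix(M).inv()*T).as_rotvec()
    print("shift",np.round(d,4),"rv",np.round(rv,3))
if __name__=="__main__":
    a=list(map(float,sys.argv[1:])); shift(*a) if a else st()
E
python3 go.py 0 135 330
```

```text
t 2.45 q [ 0.88  0.04 -0.33  1.9   0.01  1.2   0.42] tcp [ 351.9 -292.1  331.6] local [-184.3 -266. ] F [ 0.7 -0.6  0.9] open 0.1
tool y az 82.9 x [ 0.    -0.001 -1.   ]
shift [0.0013 0.4254 0.1176] rv [-0.161  0.     0.001]
```

>>> drive_tool([
  [0, 0.425, 0.118, -0.16, 0, 0, -1],
  [0, 0.425, 0.118, -0.16, 0, 0, -1],
  [0, 0.425, 0.118, -0.16, 0, 0, -1],
  [0, 0.425, 0.118, -0.16, 0, 0, -1],
  [0, 0.425, 0.118, -0.16, 0, 0, -1],
  [0, 0.425, 0.118, -0.16, 0, 0, -1],
  [0, 0.425, 0.118, -0.16, 0, 0, -1],
  [0, 0.425, 0.118, -0.16, 0, 0, -1],
  [0, 0.425, 0.118, -0.16, 0, 0, -1],
  [0, 0.425, 0.118, -0.16, 0, 0, -1],
  [0, 0.425, 0.118, -0.16, 0, 0, -1],
  [0, 0.425, 0.118, -0.16, 0, 0, -1],
])

```text
t: 3.45
tcp_pos: [523.9, 118.7, 331.5]
eef_rot: [0.707, -0.012, 0.707, 0.015]
ft_force: [-0.3, 0.4, 0.5]
opening: -0.0
```

```bash
python3 go.py 0 135 130; python3 - <<'E'
from plant import *
import cv2
c=capture("wrist"); cv2.imwrite("pics/wrist1.png",c["img"][:,:,::-1])
E
```

```text
t 3.45 q [ 0.29  0.24 -0.74  1.72  0.17  1.25 -0.45] tcp [523.9 118.7 331.5] local [  3.1 138. ] F [-0.3  0.4  0.5] open -0.0
tool y az 92.2 x [ 0.001  0.004 -1.   ]
shift [ 0.2015 -0.0038 -0.0033] rv [ 0.001  0.001 -0.004]
```

View pics/wrist1.png

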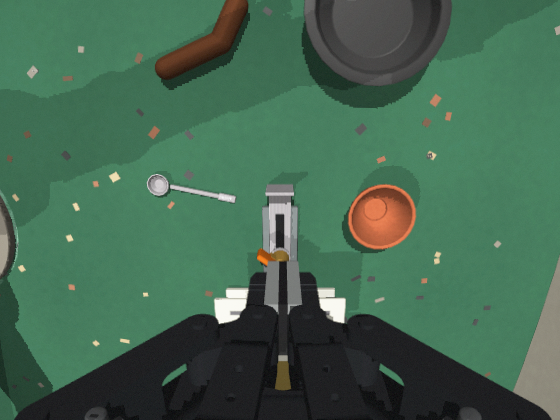

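The wrist view shows the tab at (280,190), the orange wing at (266,258), the spoon end at (234,198), the bowl at (382,217) and the shut fingers ending near (282,265). I now check the fit against this view.

```bash
cat > chk.py <<'E'
import io,contextlib,sys
with contextlib.redirect_stdout(io.StringIO()):
    from fit import *
from plant import *
from scipy.spatial.transform import Rotation as R
def overlay(p,name,crop,f,cam="wrist"):
    s=manip.get_state(); c=capture(cam)
    if cam=="wrist":
        Wt=np.eye(4);Wt[:3,:3]=R.from_quat(s["eef_rot"],scalar_first=True).as_matrix();Wt[:3,3]=s["tcp_pos"];W=Wt@np.array(c["T_tool_cam"])
    else: W=None
    x,y,w,h=crop; im=cv2.resize(c["img"][y:y+h,x:x+w,::-1],None,fx=f,fy=f,interpolation=cv2.INTER_CUBIC)
    for k,P in pts(p).items():
        u=(proj(c,P,W)[0]-[x,y])*f+f/2-.5
        cv2.circle(im,tuple(int(v) for v in u),3,(255,0,255),-1); cv2.putText(im,k,tuple(int(v)+4 for v in u),0,.4,(0,255,255),1)
    cv2.imwrite(f"pics/{name}.png",im); return s,c,W
E
python3 - <<'E'
from chk import *
print(r.x)
overlay(r.x,"w2",(200,160,200,150),4)
E
```

```text
[ 5.26051077e+02 -1.93289882e+01  3.77430124e-02  1.53104239e+01
  6.42917029e-01]
```

View pics/w2.png

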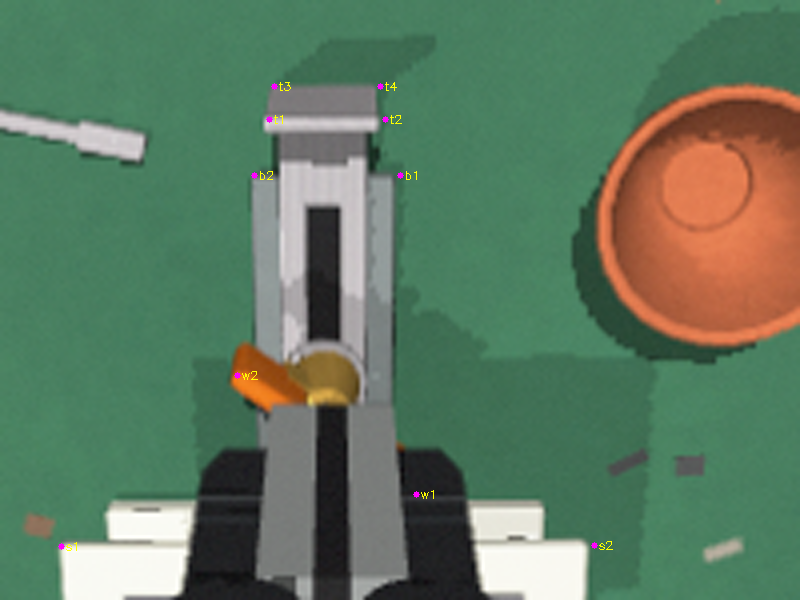

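The overlay agrees within about 2 mm, with true x slightly smaller. I go down outside the tab.

>>> drive_tool([
  [0.15, -0.005, -0.004, 0, 0, -0.004, -1],
  [0.25, -0.005, -0.004, 0, 0, -0.004, -1],
  [0.25, -0.005, -0.004, 0, 0, -0.004, -1],
  [0.25, -0.005, -0.004, 0, 0, -0.004, -1],
  [0.25, -0.005, -0.004, 0, 0, -0.004, -1],
  [0.25, -0.005, -0.004, 0, 0, -0.004, -1],
  [0.28, -0.005, -0.004, 0, 0, -0.004, -1],
  [0.308, -0.005, -0.004, 0, 0, -0.004, -1],
  [0.308, -0.005, -0.004, 0, 0, -0.004, -1],
  [0.308, -0.005, -0.004, 0, 0, -0.004, -1],
])

```text
t: 4.38
tcp_pos: [518.7, 105.2, 22.9]
eef_rot: [0.706, -0.012, 0.708, 0.008]
ft_force: [0.6, 0.8, 0.7]
opening: -0.1
```

```bash
sed -i 's/526.05/525.0/' go.py; python3 go.py 0 112 22
```

```text
t 4.38 q [ 0.12  0.61 -0.56  2.02  0.52  0.67 -0.75] tcp [518.7 105.2  22.9] local [ -1.6 124.6] F [0.6 0.8 0.7] open -0.1
tool y az 91.7 x [-0.002 -0.006 -1.   ]
shift [ 0.0009 -0.0126  0.0017] rv [-0.009 -0.003  0.006]
```

>>> drive_tool([
  [0, -0.004, 0.001, 0, 0, 0, -1],
  [0, -0.008, 0.001, 0, 0, 0, -1],
  [0, -0.01, 0.001, 0, 0, 0, -1],
  [0, -0.012, 0.001, 0, 0, 0, -1],
  [0, -0.014, 0.001, 0, 0, 0, -1],
  [0, -0.016, 0.001, 0, 0, 0, -1],
  [0, -0.018, 0.001, 0, 0, 0, -1],
  [0, -0.02, 0.001, 0, 0, 0, -1],
  [0, -0.022, 0.001, 0, 0, 0, -1],
  [0, -0.024, 0.001, 0, 0, 0, -1],
  [0, -0.026, 0.001, 0, 0, 0, -1],
  [0, -0.028, 0.001, 0, 0, 0, -1],
])

```text
t: 5.38
tcp_pos: [521.6, 79.1, 23.4]
eef_rot: [0.707, -0.012, 0.707, 0.01]
ft_force: [1.4, 2.4, 1.5]
opening: -0.2
```

```bash
python3 go.py 0 87 22;python3 - <<'E'
from chk import *
p=r.x.copy();p[0]=525
overlay(p,"w3",(180,100,200,150),4)
E
```

```text
t 5.38 q [ 0.17  0.6  -0.56  2.02  0.52  0.66 -0.7 ] tcp [521.6  79.1  23.4] local [ 0.3 98.5] F [1.4 2.4 1.5] open -0.2
tool y az 91.8 x [ 0.    -0.004 -1.   ]
shift [ 0.0015 -0.0115 -0.0002] rv [-0.007  0.     0.004]
```

View pics/w3.png

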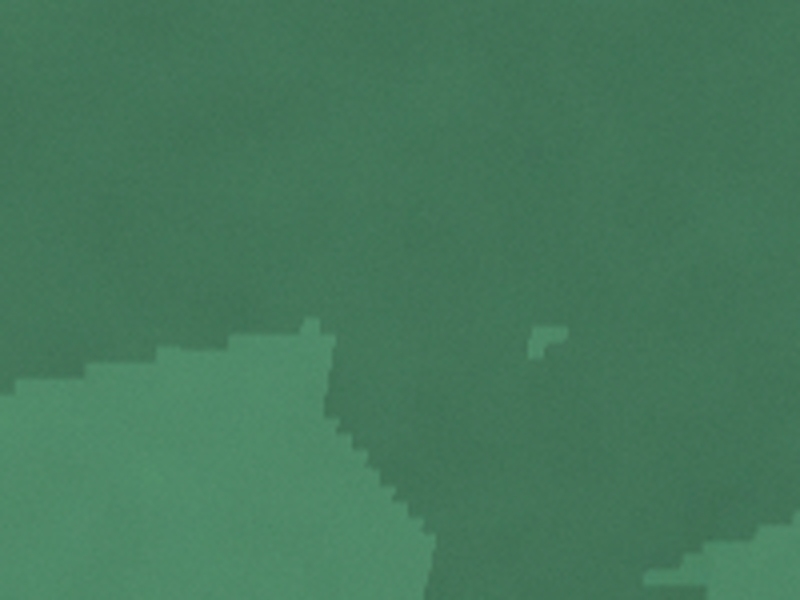

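The wrist view shows only bench here. The +2.4 N on y matches the tongue's sliding friction, so I carry on.

>>> drive_tool([
  [0, -0.002, 0, 0, 0, 0, -1],
  [0, -0.004, 0, 0, 0, 0, -1],
  [0, -0.006, 0, 0, 0, 0, -1],
  [0, -0.007, 0, 0, 0, 0, -1],
  [0, -0.008, 0, 0, 0, 0, -1],
  [0, -0.009, 0, 0, 0, 0, -1],
  [0, -0.009, 0, 0, 0, 0, -1],
])

```text
t: 6.02
tcp_pos: [521.6, 69.7, 23.4]
eef_rot: [0.707, -0.012, 0.707, 0.009]
ft_force: [0.8, 1.1, -0.0]
opening: 0.0
```

```bash
python3 go.py 0 87 22
```

```text
t 6.02 q [ 0.19  0.6  -0.56  2.03  0.52  0.66 -0.68] tcp [521.6  69.7  23.4] local [-0.1 89.1] F [ 0.8  1.1 -0. ] open 0.0
tool y az 91.8 x [-0.    -0.004 -1.   ]
shift [ 0.0014 -0.0021  0.0001] rv [-0.007 -0.     0.004]
```

Now 0.5 mm steps, watching for the force rise.

>>> drive_tool([
  [0, -0.0005, 0, 0, 0, 0, -1],
  [0, -0.001, 0, 0, 0, 0, -1],
  [0, -0.0015, 0, 0, 0, 0, -1],
  [0, -0.002, 0, 0, 0, 0, -1],
])

```text
t: 6.35
tcp_pos: [521.6, 68.1, 23.4]
eef_rot: [0.707, -0.012, 0.707, 0.01]
ft_force: [1.8, 1.8, -1.0]
opening: 0.0
```

```bash
python3 go.py 0 87 22
```

```text
t 6.35 q [ 0.19  0.6  -0.56  2.03  0.52  0.66 -0.68] tcp [521.6  68.1  23.4] local [-0.1 87.5] F [ 1.8  1.8 -1. ] open 0.0
tool y az 91.8 x [-0.    -0.004 -1.   ]
shift [ 0.0014 -0.0005  0.0001] rv [-0.007 -0.     0.004]
```

>>> drive_tool([
  [0, -0.0005, 0, 0, 0, 0, -1],
  [0, -0.001, 0, 0, 0, 0, -1],
  [0, -0.0015, 0, 0, 0, 0, -1],
  [0, -0.0015, 0, 0, 0, 0, -1],
])

```text
t: 6.68
tcp_pos: [521.7, 67.1, 23.4]
eef_rot: [0.707, -0.012, 0.707, 0.01]
ft_force: [0.3, 4.3, 0.2]
opening: -0.2
```

```bash
python3 go.py 0 87 22
```

```text
t 6.68 q [ 0.2   0.6  -0.56  2.03  0.52  0.66 -0.68] tcp [521.7  67.1  23.4] local [-0.  86.5] F [0.3 4.3 0.2] open -0.2
tool y az 91.8 x [ 0.    -0.003 -1.   ]
shift [0.0014 0.0005 0.    ] rv [-0.007  0.     0.003]
```

>>> drive_tool([
  [0, -0.0005, 0, 0, 0, 0, -1],
  [0, -0.001, 0, 0, 0, 0, -1],
  [0, -0.0015, 0, 0, 0, 0, -1],
  [0, -0.002, 0, 0, 0, 0, -1],
])

```text
t: 7.02
tcp_pos: [521.7, 67.0, 23.5]
eef_rot: [0.707, -0.012, 0.707, 0.011]
ft_force: [-0.2, 9.9, -2.8]
opening: -0.1
```

```bash
python3 go.py 0 87 22
```

```text
t 7.02 q [ 0.2   0.6  -0.56  2.03  0.52  0.66 -0.67] tcp [521.7  67.   23.5] local [-0.  86.4] F [-0.2  9.9 -2.8] open -0.1
tool y az 91.9 x [ 0.001 -0.001 -1.   ]
shift [0.0015 0.0006 0.    ] rv [-0.005  0.001  0.001]
```

The force rose to 9.9 N with no further motion, so the tongue is home. I back off, rise and look.

>>> drive_tool([
  [0, 0.02, 0, 0, 0, 0, -1],
  [-0.02, 0.035, 0, 0, 0, 0, -1],
  [-0.06, 0.04, 0, 0, 0, 0, -1],
  [-0.1, 0.04, 0, 0, 0, 0, -1],
  [-0.14, 0.04, 0, 0, 0, 0, -1],
  [-0.18, 0.04, 0, 0, 0, 0, -1],
  [-0.22, 0.04, 0, 0, 0, 0, -1],
  [-0.24, 0.04, 0, 0, 0, 0, -1],
  [-0.24, 0.04, 0, 0, 0, 0, -1],
  [-0.24, 0.04, 0, 0, 0, 0, -1],
])

```text
t: 7.85
tcp_pos: [520.6, 104.3, 264.0]
eef_rot: [0.707, -0.012, 0.707, 0.008]
ft_force: [-0.0, -0.2, 0.9]
opening: 0.0
```

```bash
python3 go.py -35 0 100;python3 - <<'E'
from chk import *
p=r.x.copy();p[0]=525;p[3]=40
overlay(p,"w4",(180,180,200,150),4)
E
```

```text
t 7.85 q [ 0.3   0.29 -0.74  1.82  0.22  1.11 -0.49] tcp [520.6 104.3 264. ] local [  0.3 123.7] F [-0.  -0.2  0.9] open 0.0
tool y az 91.7 x [ 0.001 -0.006 -1.   ]
shift [ 0.1647 -0.1231 -0.0345] rv [-0.009  0.001  0.006]
```

View pics/w4.png

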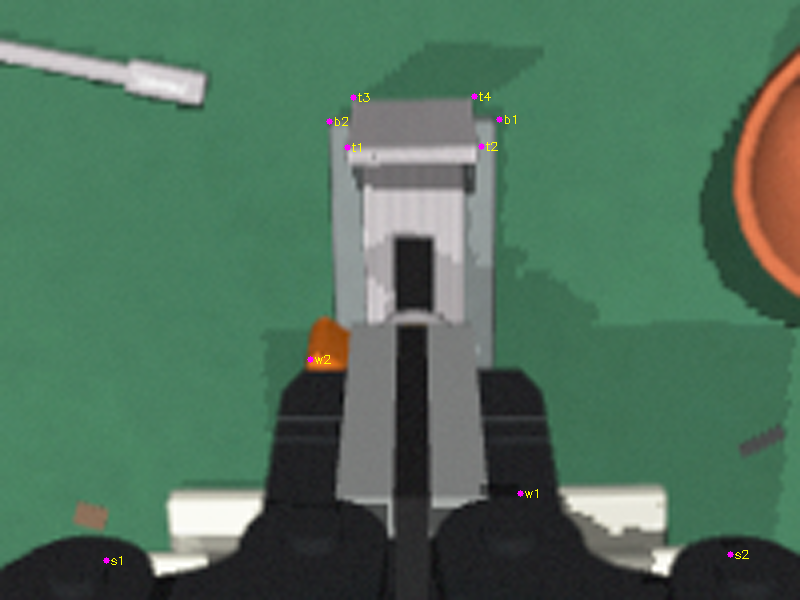

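The tab sits flush with the end of the base, so the tongue is home. I approach behind the -x wing at az about 143° from above, with about 8 mm clearance.

>>> drive_tool([
  [0.165, -0.126, -0.037, 0, 0, 0, -1],
  [0.165, -0.126, -0.037, 0, 0, 0, -1],
  [0.165, -0.126, -0.037, 0, 0, 0, -1],
  [0.165, -0.126, -0.037, 0, 0, 0, -1],
  [0.165, -0.126, -0.037, 0, 0, 0, -1],
  [0.165, -0.126, -0.037, 0, 0, 0, -1],
  [0.165, -0.126, -0.037, 0, 0, 0, -1],
  [0.165, -0.126, -0.037, 0, 0, 0, -1],
  [0.165, -0.126, -0.037, 0, 0, 0, -1],
])

```text
t: 8.65
tcp_pos: [488.1, -20.9, 99.3]
eef_rot: [0.707, -0.013, 0.707, 0.01]
ft_force: [-0.2, 0.4, 1.1]
opening: 0.2
```

```bash
python3 go.py -37 -3 42;python3 - <<'E'
from chk import *
p=r.x.copy();p[0]=525;p[3]=40
overlay(p,"w5",(130,150,200,150),4); overlay(p,"s5",(60,170,160,120),5,"scene"); overlay(p,"t5",(340,150,160,120),5,"top")
E
```

```text
t 8.65 q [ 0.43  0.43 -0.63  2.08  0.37  0.75 -0.4 ] tcp [488.1 -20.9  99.3] local [-36.9  -0.2] F [-0.2  0.4  1.1] open 0.2
tool y az 91.9 x [ 0.001 -0.003 -1.   ]
shift [ 0.0573 -0.0027 -0.0001] rv [-0.005  0.001  0.003]
```

View pics/w5.png

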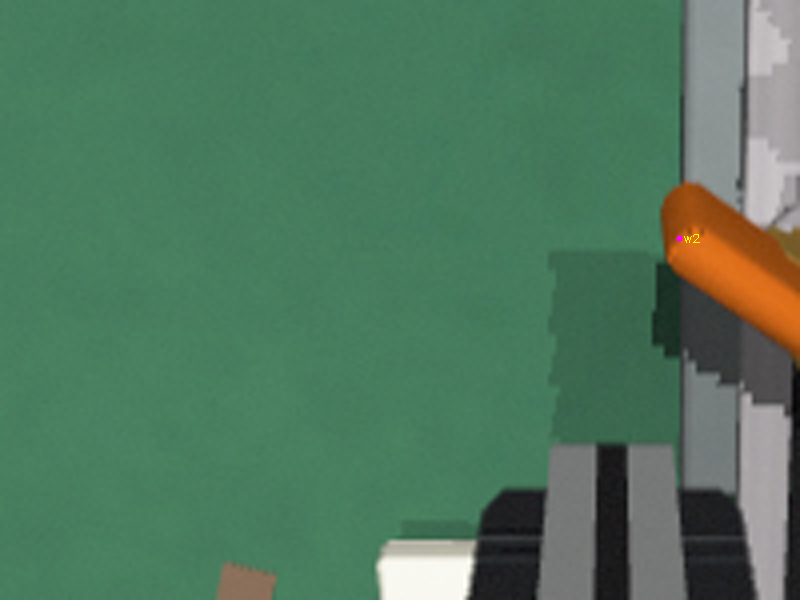

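View pics/s5.png

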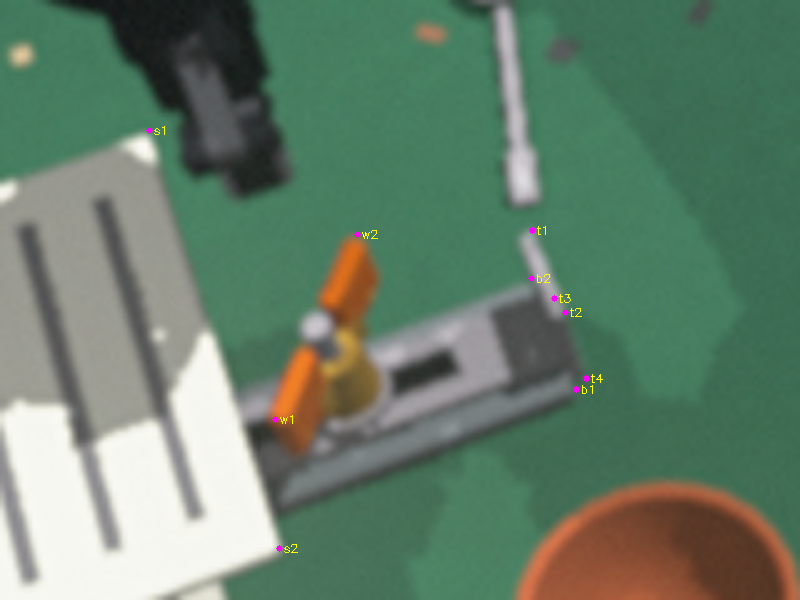

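View pics/t5.png

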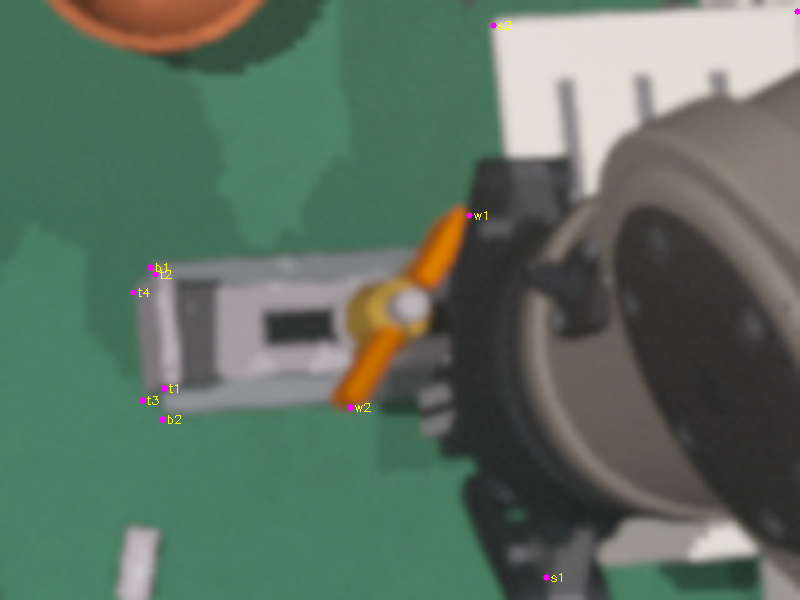

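>>> drive_tool([
  [0.03, -0.003, 0, 0, 0, 0, -1],
  [0.05, -0.003, 0, 0, 0, 0, -1],
  [0.057, -0.003, 0, 0, 0, 0, -1],
  [0.057, -0.003, 0, 0, 0, 0, -1],
  [0.057, -0.003, 0, 0, 0, 0, -1],
])

```text
t: 9.22
tcp_pos: [488.1, -24.8, 42.5]
eef_rot: [0.707, -0.013, 0.707, 0.01]
ft_force: [-0.2, 0.1, 0.4]
opening: -0.1
```

```bash
cat > arc.py <<'E'
import numpy as np,sys
from go import *
a0,a1,step,z=map(float,sys.argv[1:5]); gap=float(sys.argv[5]) if len(sys.argv)>5 else 0
s,M,L=st(); c,n=np.cos(W),np.sin(W)
for f in np.arange(a0,a1-1e-6,-abs(step)):
    q=np.radians(f);u=np.array([np.cos(q),np.sin(q)]);t=np.array([-u[1],u[0]])
    h=7*abs(t[0])+10.5*abs(t[1]); rho=26-1.5*abs(u[1])
    C=rho*u+(4+h+gap)*t
    p=np.array([X0+c*C[0]-n*C[1],Y0+n*C[0]+c*C[1],z])
    print(f,np.round(C,1),(np.round(M.T@(p-s["tcp_pos"]),0)/1000).tolist())
E
python3 arc.py 150 -50 10 42
```

```text
t 9.22 q [ 0.38  0.52 -0.56  2.11  0.47  0.64 -0.47] tcp [488.1 -24.8  42.5] local [-37.1  -4.1] F [-0.2  0.1  0.4] open -0.1
tool y az 91.8 x [ 0.001 -0.004 -1.   ]
150.0 [-30.2  -1.7] [0.0, 0.002, 0.007]
140.0 [-29.8   3.4] [0.0, 0.008, 0.007]
130.0 [-28.3   8.7] [0.0, 0.013, 0.009]
120.0 [-25.6  13.7] [0.0, 0.018, 0.011]
110.0 [-21.7  18.3] [0.0, 0.022, 0.015]
100.0 [-16.8  21.9] [0.0, 0.026, 0.02]
90.0 [-11.   24.5] [0.0, 0.029, 0.026]
80.0 [-8.3 26.4] [0.0, 0.031, 0.029]
70.0 [-4.9 28. ] [0.0, 0.032, 0.032]
60.0 [-0.9 29. ] [0.0, 0.033, 0.036]
50.0 [ 3.6 29.4] [0.0, 0.034, 0.041]
40.0 [ 8.5 28.8] [0.0, 0.033, 0.045]
30.0 [13.6 27. ] [0.0, 0.031, 0.05]
20.0 [18.4 24. ] [0.0, 0.028, 0.055]
10.0 [22.6 19.8] [0.0, 0.024, 0.06]
0.0 [26.  14.5] [0.0, 0.019, 0.063]
-10.0 [28.  10.9] [0.0, 0.015, 0.065]
-20.0 [29.5  6.6] [0.0, 0.011, 0.067]
-30.0 [30.2  1.7] [0.0, 0.006, 0.067]
-40.0 [29.8 -3.4] [0.0, 0.001, 0.067]
-50.0 [28.3 -8.7] [0.001, -0.004, 0.065]
```

>>> drive_tool([
  [0, 0.004, 0.003, 0, 0, 0, -1],
  [0, 0.006, 0.005, 0, 0, 0, -1],
  [0, 0.008, 0.007, 0, 0, 0, -1],
  [0, 0.0105, 0.008, 0, 0, 0, -1],
  [0, 0.013, 0.009, 0, 0, 0, -1],
  [0, 0.0155, 0.01, 0, 0, 0, -1],
  [0, 0.018, 0.011, 0, 0, 0, -1],
  [0, 0.02, 0.013, 0, 0, 0, -1],
  [0, 0.022, 0.015, 0, 0, 0, -1],
  [0, 0.024, 0.0175, 0, 0, 0, -1],
  [0, 0.026, 0.02, 0, 0, 0, -1],
  [0, 0.0275, 0.023, 0, 0, 0, -1],
])

```text
t: 10.22
tcp_pos: [509.6, 3.0, 41.6]
eef_rot: [0.707, -0.012, 0.707, 0.01]
ft_force: [-2.2, -1.1, 0.5]
opening: 0.2
```

```bash
python3 arc.py 100 -50 10 42 ;python3 - <<'E'
from chk import *
p=r.x.copy();p[0]=525;p[3]=40;p[4]=np.radians(85)
overlay(p,"w6",(180,230,200,150),4); overlay(p,"s6",(60,170,160,120),5,"scene"); overlay(p,"t6",(340,150,160,120),5,"top")
E
```

```text
t 10.22 q [ 0.32  0.55 -0.56  2.06  0.47  0.66 -0.52] tcp [509.6   3.   41.6] local [-14.5  22.9] F [-2.2 -1.1  0.5] open 0.2
tool y az 91.8 x [-0.001 -0.004 -1.   ]
100.0 [-16.8  21.9] [-0.0, -0.001, -0.002]
90.0 [-11.   24.5] [-0.0, 0.002, 0.004]
80.0 [-8.3 26.4] [-0.0, 0.003, 0.006]
70.0 [-4.9 28. ] [-0.0, 0.005, 0.01]
60.0 [-0.9 29. ] [-0.0, 0.006, 0.014]
50.0 [ 3.6 29.4] [-0.0, 0.007, 0.018]
40.0 [ 8.5 28.8] [-0.0, 0.006, 0.023]
30.0 [13.6 27. ] [-0.0, 0.004, 0.028]
20.0 [18.4 24. ] [-0.0, 0.001, 0.033]
10.0 [22.6 19.8] [-0.0, -0.003, 0.037]
0.0 [26.  14.5] [-0.0, -0.008, 0.041]
-10.0 [28.  10.9] [-0.0, -0.012, 0.043]
-20.0 [29.5  6.6] [-0.0, -0.016, 0.044]
-30.0 [30.2  1.7] [-0.0, -0.021, 0.045]
-40.0 [29.8 -3.4] [-0.0, -0.026, 0.045]
-50.0 [28.3 -8.7] [-0.0, -0.031, 0.043]
```

View pics/s6.png

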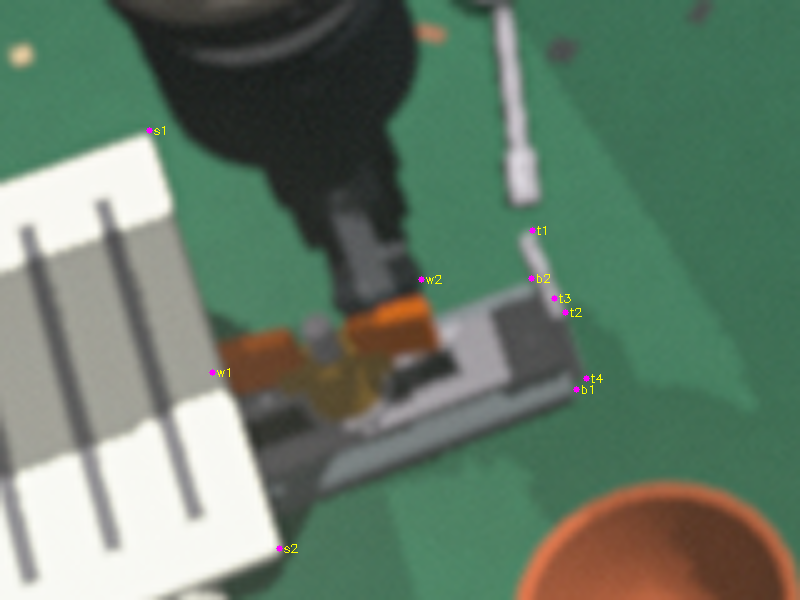

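View pics/t6.png

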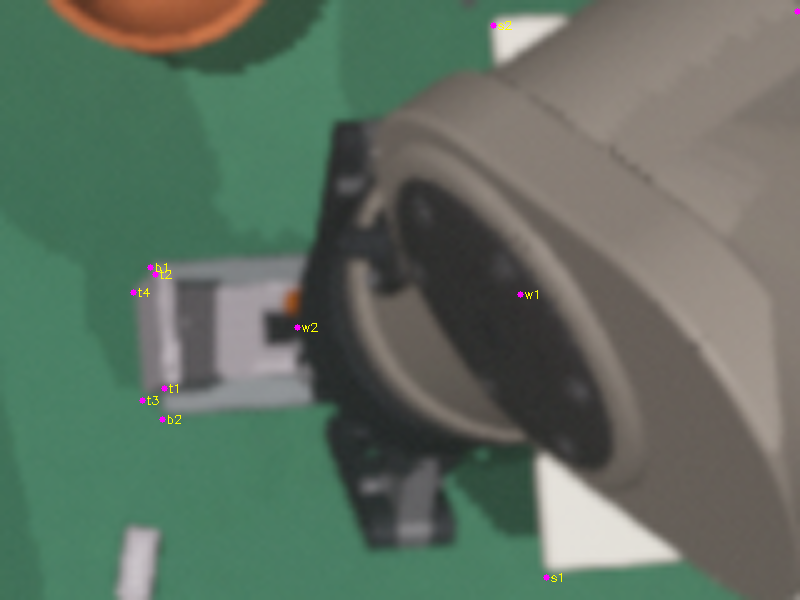

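The wing is turning, now at az about 80-85° at scene crop (390,325), with a push force of about 2 N. I continue.

>>> drive_tool([
  [0, 0.0015, 0.003, 0, 0, 0, -1],
  [0, 0.003, 0.006, 0, 0, 0, -1],
  [0, 0.004, 0.008, 0, 0, 0, -1],
  [0, 0.005, 0.01, 0, 0, 0, -1],
  [0, 0.0055, 0.012, 0, 0, 0, -1],
  [0, 0.006, 0.014, 0, 0, 0, -1],
  [0, 0.007, 0.018, 0, 0, 0, -1],
  [0, 0.0065, 0.0205, 0, 0, 0, -1],
  [0, 0.006, 0.023, 0, 0, 0, -1],
  [0, 0.005, 0.0255, 0, 0, 0, -1],
  [0, 0.004, 0.028, 0, 0, 0, -1],
  [0, 0.0025, 0.0305, 0, 0, 0, -1],
])

```text
t: 11.37
tcp_pos: [540.4, 6.2, 41.7]
eef_rot: [0.707, -0.012, 0.707, 0.01]
ft_force: [-1.0, 0.9, 0.1]
opening: -0.0
```

```bash
python3 arc.py 30 -50 10 42 
```

```text
t 11.37 q [ 0.31  0.58 -0.55  1.99  0.47  0.7  -0.51] tcp [540.4   6.2  41.7] local [16.4 25. ] F [-1.   0.9  0.1] open -0.0
tool y az 91.8 x [ 0.    -0.004 -1.   ]
30.0 [13.6 27. ] [-0.0, 0.002, -0.003]
20.0 [18.4 24. ] [-0.0, -0.001, 0.002]
10.0 [22.6 19.8] [-0.0, -0.005, 0.006]
0.0 [26.  14.5] [-0.0, -0.01, 0.01]
-10.0 [28.  10.9] [-0.0, -0.014, 0.012]
-20.0 [29.5  6.6] [-0.0, -0.018, 0.013]
-30.0 [30.2  1.7] [-0.0, -0.023, 0.014]
-40.0 [29.8 -3.4] [-0.0, -0.028, 0.014]
-50.0 [28.3 -8.7] [-0.0, -0.034, 0.012]
```

>>> drive_tool([
  [0, -0.001, 0.002, 0, 0, 0, -1],
  [0, -0.003, 0.004, 0, 0, 0, -1],
  [0, -0.005, 0.006, 0, 0, 0, -1],
  [0, -0.0075, 0.008, 0, 0, 0, -1],
  [0, -0.01, 0.01, 0, 0, 0, -1],
  [0, -0.012, 0.011, 0, 0, 0, -1],
  [0, -0.014, 0.012, 0, 0, 0, -1],
  [0, -0.017, 0.013, 0, 0, 0, -1],
  [0, -0.02, 0.0135, 0, 0, 0, -1],
  [0, -0.023, 0.014, 0, 0, 0, -1],
  [0, -0.026, 0.014, 0, 0, 0, -1],
  [0, -0.029, 0.014, 0, 0, 0, -1],
])

```text
t: 12.37
tcp_pos: [555.3, -22.4, 41.9]
eef_rot: [0.707, -0.012, 0.707, 0.01]
ft_force: [-0.3, 2.0, -0.2]
opening: -0.1
```

```bash
python3 arc.py -30 -60 10 42; python3 - <<'E'
from chk import *
p=r.x.copy();p[0]=525;p[3]=40;p[4]=np.radians(220)
overlay(p,"s7",(60,170,160,120),5,"scene")
E
```

```text
t 12.37 q [ 0.35  0.6  -0.55  1.95  0.47  0.72 -0.45] tcp [555.3 -22.4  41.9] local [30.1 -4.3] F [-0.3  2.  -0.2] open -0.1
tool y az 91.8 x [ 0.001 -0.004 -1.   ]
-30.0 [30.2  1.7] [-0.0, 0.006, -0.0]
-40.0 [29.8 -3.4] [-0.0, 0.001, -0.0]
-50.0 [28.3 -8.7] [-0.0, -0.004, -0.002]
-60.0 [ 25.6 -13.7] [-0.0, -0.01, -0.004]
```

View pics/s7.png

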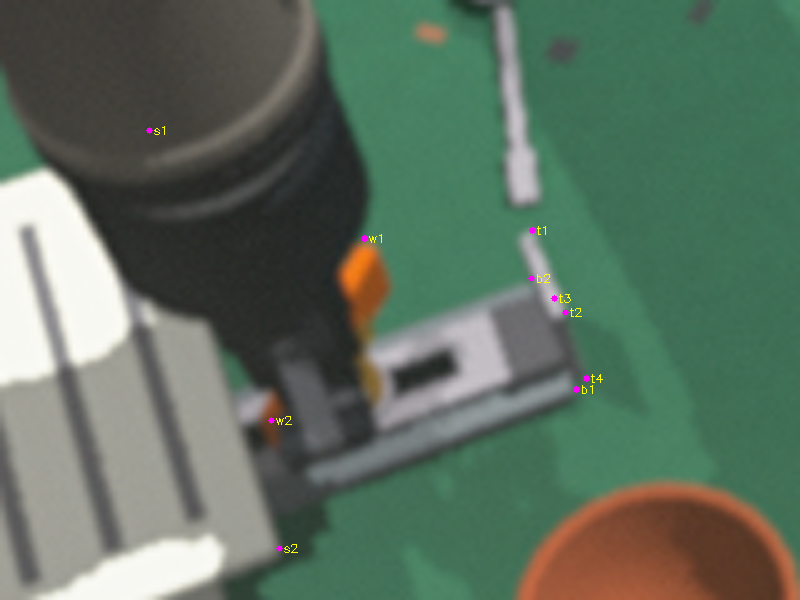

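The screw stands at about 3.84 rad, as the overlay matches w1. I back off, rise, cross over and go down behind the other wing.

>>> drive_tool([
  [0, 0.006, 0.002, 0, 0, 0, -1],
  [-0.02, 0.007, 0.003, 0, 0, 0, -1],
  [-0.055, 0.007, 0.003, 0, 0, 0, -1],
  [-0.06, 0.004, -0.01, 0, 0, 0, -1],
  [-0.06, 0.001, -0.05, 0, 0, 0, -1],
  [-0.06, 0, -0.068, 0, 0, 0, -1],
  [-0.06, 0, -0.068, 0, 0, 0, -1],
  [-0.04, 0, -0.068, 0, 0, 0, -1],
  [-0.01, 0, -0.068, 0, 0, 0, -1],
  [0.002, 0, -0.068, 0, 0, 0, -1],
  [0.002, 0, -0.068, 0, 0, 0, -1],
  [0.002, 0, -0.068, 0, 0, 0, -1],
])

```text
t: 13.42
tcp_pos: [487.1, -24.0, 39.6]
eef_rot: [0.707, -0.013, 0.707, 0.01]
ft_force: [0.1, -0.9, -0.4]
opening: -0.0
```

```bash
python3 arc.py 150 80 10 40; python3 - <<'E'
from chk import *
p=r.x.copy();p[0]=525;p[3]=40;p[4]=np.radians(220)
overlay(p,"s8",(60,170,160,120),5,"scene")
E
```

```text
t 13.42 q [ 0.38  0.52 -0.56  2.11  0.47  0.63 -0.48] tcp [487.1 -24.   39.6] local [-38.   -3.2] F [ 0.1 -0.9 -0.4] open -0.0
tool y az 91.8 x [-0.001 -0.004 -1.   ]
150.0 [-30.2  -1.7] [-0.0, 0.002, 0.008]
140.0 [-29.8   3.4] [-0.0, 0.007, 0.008]
130.0 [-28.3   8.7] [-0.0, 0.012, 0.01]
120.0 [-25.6  13.7] [-0.0, 0.017, 0.012]
110.0 [-21.7  18.3] [-0.0, 0.022, 0.016]
100.0 [-16.8  21.9] [-0.0, 0.025, 0.021]
90.0 [-11.   24.5] [-0.0, 0.028, 0.027]
80.0 [-8.3 26.4] [-0.001, 0.03, 0.03]
```

View pics/s8.png

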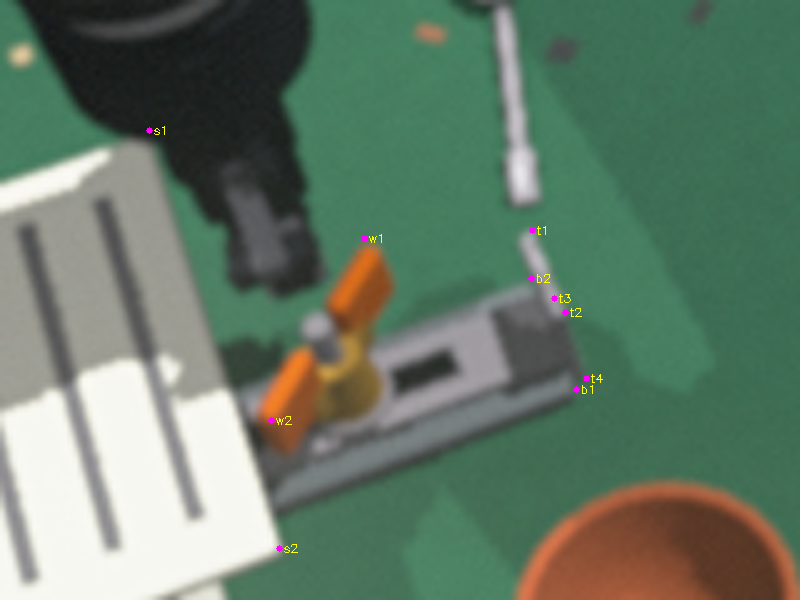

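The finger at (265,265) is behind the wing at (365,280). This is the second push.

>>> drive_tool([
  [0, 0.004, 0.004, 0, 0, 0, -1],
  [0, 0.006, 0.007, 0, 0, 0, -1],
  [0, 0.008, 0.009, 0, 0, 0, -1],
  [0, 0.0105, 0.009, 0, 0, 0, -1],
  [0, 0.013, 0.01, 0, 0, 0, -1],
  [0, 0.015, 0.011, 0, 0, 0, -1],
  [0, 0.017, 0.012, 0, 0, 0, -1],
  [0, 0.0195, 0.014, 0, 0, 0, -1],
  [0, 0.022, 0.016, 0, 0, 0, -1],
  [0, 0.0235, 0.0185, 0, 0, 0, -1],
  [0, 0.025, 0.021, 0, 0, 0, -1],
  [0, 0.0265, 0.024, 0, 0, 0, -1],
])

```text
t: 14.47
tcp_pos: [510.1, 2.9, 39.5]
eef_rot: [0.707, -0.012, 0.707, 0.009]
ft_force: [-2.1, -1.8, -0.4]
opening: 0.1
```

```bash
python3 arc.py 100 0 10 40
```

```text
t 14.47 q [ 0.32  0.55 -0.56  2.06  0.47  0.66 -0.53] tcp [510.1   2.9  39.5] local [-14.1  22.8] F [-2.1 -1.8 -0.4] open 0.1
tool y az 91.8 x [-0.001 -0.004 -1.   ]
100.0 [-16.8  21.9] [-0.0, -0.001, -0.003]
90.0 [-11.   24.5] [-0.0, 0.002, 0.003]
80.0 [-8.3 26.4] [-0.0, 0.004, 0.006]
70.0 [-4.9 28. ] [-0.0, 0.005, 0.009]
60.0 [-0.9 29. ] [-0.0, 0.006, 0.013]
50.0 [ 3.6 29.4] [-0.0, 0.007, 0.018]
40.0 [ 8.5 28.8] [-0.0, 0.006, 0.023]
30.0 [13.6 27. ] [-0.0, 0.004, 0.028]
20.0 [18.4 24. ] [-0.0, 0.001, 0.032]
10.0 [22.6 19.8] [-0.0, -0.003, 0.037]
0.0 [26.  14.5] [-0.0, -0.008, 0.04]
```

>>> drive_tool([
  [0, 0.002, 0.003, 0, 0, 0, -1],
  [0, 0.004, 0.006, 0, 0, 0, -1],
  [0, 0.005, 0.009, 0, 0, 0, -1],
  [0, 0.0055, 0.011, 0, 0, 0, -1],
  [0, 0.006, 0.013, 0, 0, 0, -1],
  [0, 0.0065, 0.0155, 0, 0, 0, -1],
  [0, 0.007, 0.018, 0, 0, 0, -1],
  [0, 0.0065, 0.0205, 0, 0, 0, -1],
  [0, 0.006, 0.023, 0, 0, 0, -1],
  [0, 0.005, 0.0255, 0, 0, 0, -1],
  [0, 0.004, 0.028, 0, 0, 0, -1],
  [0, 0.0025, 0.03, 0, 0, 0, -1],
])

```text
t: 15.47
tcp_pos: [540.5, 6.2, 39.7]
eef_rot: [0.707, -0.012, 0.707, 0.01]
ft_force: [-1.4, 0.8, -0.1]
opening: -0.1
```

```bash
python3 arc.py 30 -30 5 40; python3 - <<'E'
from chk import *
p=r.x.copy();p[0]=525;p[3]=40;p[4]=np.radians(340)
overlay(p,"s9",(60,170,160,120),5,"scene")
E
```

```text
t 15.47 q [ 0.3   0.58 -0.55  1.99  0.48  0.7  -0.52] tcp [540.5   6.2  39.7] local [16.5 25. ] F [-1.4  0.8 -0.1] open -0.1
tool y az 91.8 x [ 0.    -0.004 -1.   ]
30.0 [13.6 27. ] [-0.0, 0.002, -0.003]
25.0 [16.  25.7] [-0.0, 0.001, -0.0]
20.0 [18.4 24. ] [-0.0, -0.001, 0.002]
15.0 [20.6 22. ] [-0.0, -0.003, 0.004]
10.0 [22.6 19.8] [-0.0, -0.005, 0.006]
5.0 [24.5 17.3] [-0.0, -0.008, 0.008]
0.0 [26.  14.5] [-0.0, -0.01, 0.01]
-5.0 [27.1 12.8] [-0.0, -0.012, 0.011]
-10.0 [28.  10.9] [-0.0, -0.014, 0.012]
-15.0 [28.9  8.8] [-0.0, -0.016, 0.013]
-20.0 [29.5  6.6] [-0.0, -0.018, 0.013]
-25.0 [30.   4.2] [-0.0, -0.021, 0.014]
-30.0 [30.2  1.7] [-0.0, -0.023, 0.014]
```

View pics/s9.png

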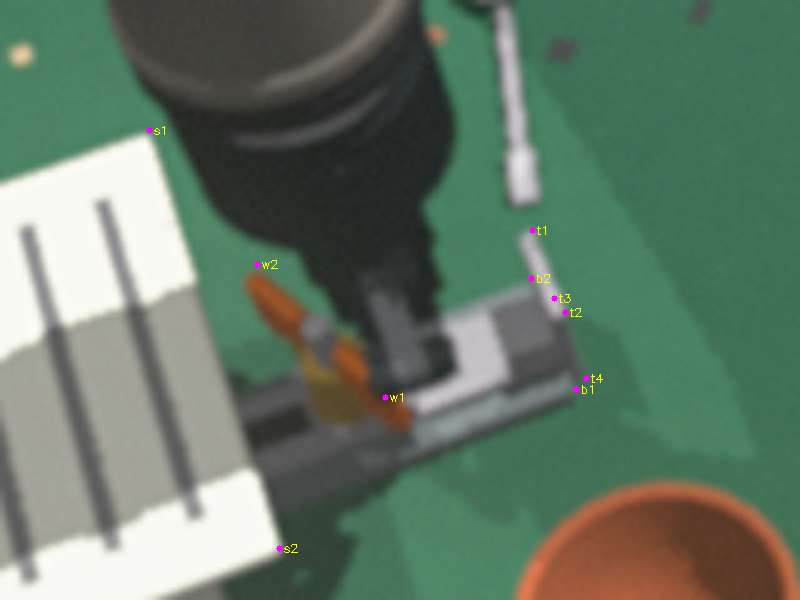

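Matches about 340°. Now slowly to the stop, which should come at az about -18°.

>>> drive_tool([
  [0, -0.001, 0.002, 0, 0, 0, -1],
  [0, -0.003, 0.004, 0, 0, 0, -1],
  [0, -0.005, 0.006, 0, 0, 0, -1],
  [0, -0.0065, 0.007, 0, 0, 0, -1],
  [0, -0.008, 0.008, 0, 0, 0, -1],
  [0, -0.009, 0.009, 0, 0, 0, -1],
  [0, -0.01, 0.01, 0, 0, 0, -1],
  [0, -0.011, 0.0105, 0, 0, 0, -1],
  [0, -0.012, 0.011, 0, 0, 0, -1],
  [0, -0.013, 0.0115, 0, 0, 0, -1],
  [0, -0.014, 0.012, 0, 0, 0, -1],
])

```text
t: 16.43
tcp_pos: [552.6, -7.3, 39.8]
eef_rot: [0.707, -0.012, 0.707, 0.01]
ft_force: [-0.4, 1.1, 0.2]
opening: 0.1
```

```bash
python3 arc.py 0 -30 5 40
```

```text
t 16.43 q [ 0.33  0.6  -0.55  1.96  0.47  0.71 -0.48] tcp [552.6  -7.3  39.8] local [28. 11.] F [-0.4  1.1  0.2] open 0.1
tool y az 91.8 x [ 0.    -0.004 -1.   ]
0.0 [26.  14.5] [-0.0, 0.003, -0.002]
-5.0 [27.1 12.8] [-0.0, 0.002, -0.001]
-10.0 [28.  10.9] [-0.0, -0.0, 0.0]
-15.0 [28.9  8.8] [-0.0, -0.002, 0.001]
-20.0 [29.5  6.6] [-0.0, -0.004, 0.002]
-25.0 [30.   4.2] [-0.0, -0.007, 0.002]
-30.0 [30.2  1.7] [-0.0, -0.009, 0.002]
```

>>> drive_tool([
  [0, -0.001, 0.0005, 0, 0, 0, -1],
  [0, -0.002, 0.001, 0, 0, 0, -1],
  [0, -0.003, 0.001, 0, 0, 0, -1],
  [0, -0.004, 0.0015, 0, 0, 0, -1],
  [0, -0.004, 0.0015, 0, 0, 0, -1],
])

```text
t: 16.85
tcp_pos: [554.3, -11.6, 39.8]
eef_rot: [0.707, -0.012, 0.707, 0.009]
ft_force: [-0.2, 1.5, -0.8]
opening: 0.3
```

```bash
python3 go.py
```

```text
t 16.85 q [ 0.33  0.6  -0.55  1.96  0.47  0.71 -0.48] tcp [554.3 -11.6  39.8] local [29.6  6.7] F [-0.2  1.5 -0.8] open 0.3
tool y az 91.8 x [ 0.    -0.004 -1.   ]
```

>>> drive_tool([
  [0, -0.001, 0, 0, 0, 0, -1],
  [0, -0.0015, 0, 0, 0, 0, -1],
  [0, -0.002, 0, 0, 0, 0, -1],
  [0, -0.0025, 0, 0, 0, 0, -1],
])

```text
t: 17.18
tcp_pos: [554.3, -12.5, 39.8]
eef_rot: [0.707, -0.012, 0.707, 0.01]
ft_force: [-0.7, 5.4, -1.2]
opening: -0.1
```

```bash
python3 go.py
```

```text
t 17.18 q [ 0.34  0.6  -0.55  1.96  0.47  0.71 -0.47] tcp [554.3 -12.5  39.8] local [29.6  5.8] F [-0.7  5.4 -1.2] open -0.1
tool y az 91.8 x [ 0.    -0.002 -1.   ]
```

Force is rising with little motion, so this looks like the stop. One more small push will confirm it.

>>> drive_tool([
  [0, -0.0005, 0, 0, 0, 0, -1],
  [0, -0.001, 0, 0, 0, 0, -1],
  [0, -0.001, 0, 0, 0, 0, -1],
])

```text
t: 17.43
tcp_pos: [554.3, -12.6, 39.9]
eef_rot: [0.707, -0.012, 0.707, 0.011]
ft_force: [-1.1, 7.8, -0.5]
opening: -0.1
```

```bash
python3 go.py
```

```text
t 17.43 q [ 0.34  0.6  -0.55  1.96  0.47  0.71 -0.47] tcp [554.3 -12.6  39.9] local [29.6  5.6] F [-1.1  7.8 -0.5] open -0.1
tool y az 91.9 x [ 0.001 -0.001 -1.   ]
```

The stop is firm: 7.8 N and no motion. I move clear.

>>> drive_tool([
  [0, 0.006, 0.001, 0, 0, 0, -1],
  [0, 0.012, 0.003, 0, 0, 0, -1],
  [-0.03, 0.015, 0.003, 0, 0, 0, -1],
  [-0.07, 0.02, 0, 0, 0, 0, -1],
  [-0.11, 0.04, -0.02, 0, 0, 0, -1],
  [-0.15, 0.07, -0.03, 0, 0, 0, -1],
  [-0.19, 0.1, -0.03, 0, 0, 0, -1],
  [-0.23, 0.13, -0.03, 0, 0, 0, -1],
  [-0.26, 0.16, -0.03, 0, 0, 0, -1],
  [-0.26, 0.17, -0.03, 0, 0, 0, -1],
  [-0.26, 0.17, -0.03, 0, 0, 0, -1],
  [-0.26, 0.17, -0.03, 0, 0, 0, -1],
])

```text
t: 18.43
tcp_pos: [519.6, 157.5, 301.2]
eef_rot: [0.709, -0.013, 0.705, 0.011]
ft_force: [-0.2, -0.4, -0.7]
opening: -0.2
```

```bash
python3 go.py; python3 - <<'E'
from chk import *
p=r.x.copy();p[0]=525;p[3]=40;p[4]=6.6
overlay(p,"w10",(180,180,200,150),4);overlay(p,"s10",(60,170,160,120),5,"scene")
for n in ["scene","wrist"]:
    c=capture(n); cv2.imwrite(f"pics/{n}11.png",c["img"][:,:,::-1])
E
```

```text
t 18.43 q [ 0.22  0.28 -0.76  1.75  0.21  1.19 -0.57] tcp [519.6 157.5 301.2] local [  1.3 177. ] F [-0.2 -0.4 -0.7] open -0.2
tool y az 92.0 x [ 0.004 -0.003 -1.   ]
```

View pics/s10.png

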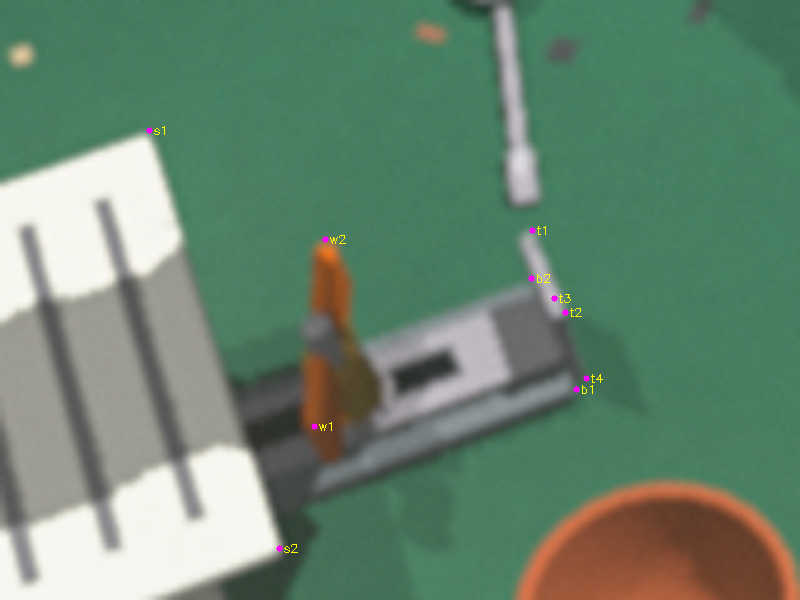

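View pics/w10.png

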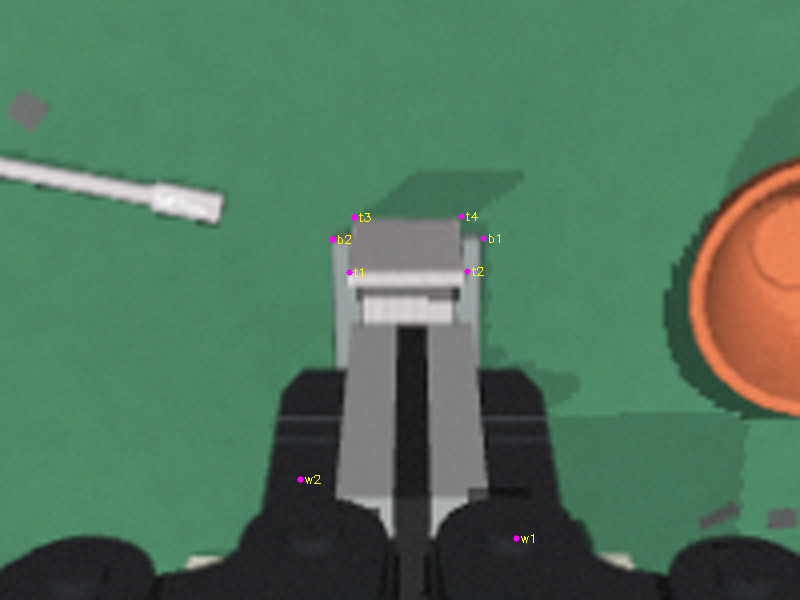

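View pics/wrist11.png

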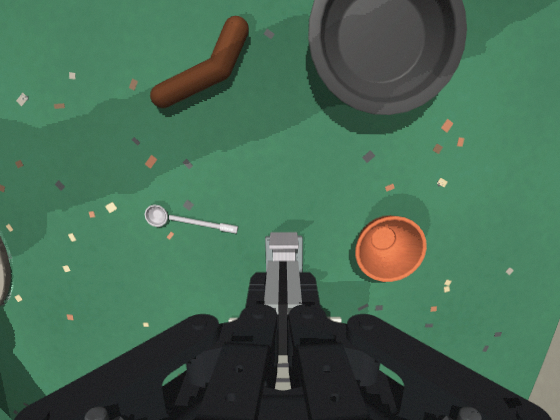

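The wings line up with the overlay for 6.6 rad (tips at scene crop (326,245) and (314,428)). The tab is flush with the base end, and the bowl, spoon, ulekan and cobek lie where they were. I hand the job in.

```bash
python3 - <<'E'
from plant import manip
import numpy as np
print(np.abs(manip.get_state()["qd"]).max()); print(manip.hand_in())
E
```

```text
0.005324920155028096
the job is handed in; nothing more can be done
None
```

I pushed the tongue home, turned the wing screw clockwise to its stop in two fingertip pushes, moved the arm clear and handed the job in at about 19 s. The hand-in gives no verdict, so what follows rests on my own checks.

- **Tongue:** I pushed it by the tab until it stopped dead, at 9.9 N with no further motion. The pictures afterwards showed the tab flush with the end of the clamp base.
- **Wing screw:** it turned from about 0.64 rad to its stop. Pushing took 1–3 N on the way, and it stopped firmly at 7.8 N. In the last scene view the wings matched the outline drawn for 6.6 rad.
- **Other objects:** the last pictures show no visible movement of the bowl, spoon, ulekan or cobek. I compared them by eye and did not measure them.
- **Disagreement:** the wrist camera placed the clamp about 1–2 mm lower in x than the fixed cameras did. I corrected x by 1 mm before pushing.

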